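# Shift the tablet tumbler into the green gear

### The arm

A 6-joint arm with a two-finger parallel gripper is mounted at the origin on the work surface. World frame = base frame: x ahead of the robot, y to its left, z up, the work surface at z = 0. Lengths are in m, angles in rad, forces in N, time in s.
With the tool pointing down it reaches from about 0.4 to 0.825 m from the base axis. Payload 7 kg.
Tool frame: the origin (TCP) lies midway between the tips of the shut fingers; the grasp point (between the pads) lies 19 mm behind it; z points along the fingers, y is the direction in which the jaws open and shut (so a half turn about z gives the same grasp; the last joint's range is limited). The gripper opens to 85 mm and grips with 20 to 120 N. Pads are 22 mm wide; open, the fingers measure 114 mm over their backs; the gripper's body (76 mm by 85 mm) begins 54 mm behind the grasp point. The pads swing forward as they close: fully open they stand 13 mm farther back than shut.
Start: joints at [-1.051, 0.359, 0.012, 0, -1.224, -0.288], TCP at [0.155, -0.657, 0.231] pointing down, gripper open.
Joint ranges: [-3.07, 3.07], [-1.43, 2.12], [-1.02, 1.25], [-3.03, 1.67], [-3.05, -0], [-3.03, 3.03]. Speed limits (rad/s): [2.39, 2.39, 3.01, 3.14, 3.14, 3.14].

### API

Orientations are given as [roll, pitch, yaw] about the fixed x, y, z axes, in that order (R = Rz(yaw) Ry(pitch) Rx(roll)).
In Python, from plant import monitor, cams, arm, nets gives the robot as it stands.
- The arm moves only by the tool move_arm, never from a script. Its argument "steps" is a list of rows, each a list of 4 numbers: the shift along the tool's x, y, z in m, then the turn about the tool's z in rad. A call has 1 to 20 rows; each row shifts and turns the commanded pose from where the row before left it, along the tool's axes as they then stand; what a row does not reach is not made up. A row lasts 1/12 s, in which the tool goes at most 41.7 mm and 7.16 degrees, less where a joint would pass 70% of its speed; a pose out of reach is approached as far as the arm can. A call with a gripper value outside its range is refused whole. "hand" is the opening in per cent of the stroke, from 0 (shut) to 100 (fully open), set as the call begins (left out, the last holds). The fingers move at their own pace and stop on an object; the grip force is fixed at half the most. Time passes only in rows, so rows that do not move let the fingers close. It gives the time, the measured TCP pose, the force and the opening at its end, in the units of the state.
- monitor.read_state(): the state, without advancing time (a new reading comes with each control period).
- cams.grab_frame(name): name is "scene" or "top"; returns the picture (480x640x3 uint8, blue, green, red); there is no depth.
- cams.get_calibration(name): a dict with "fx", "fy", "cx", "cy" (pixels), "origin" and "rotation" of the camera in the world. Camera axes: x right, y up, looking along -z (the intrinsics and any distortion apply to the point x, -y, -z); pixel columns grow to the right and rows downward; lengths in m; the calibration is good to about 2 mm. A picture is of the moment at which its call begins. get_calibration takes no time and is no camera call.
- arm.finish_job(): hands the job in, once; it reports no verdict.
Trained networks look in the newest picture that a camera, given by its name, has taken for a name from the list of things; names that differ only in an ending like _2 or _b are one class to them, and where a whole thing is asked for, a point or a joint stands for the part that bears it (a point fixed in the world has none). Each returns a list of dicts, best first, with "confidence" (0 to 1); they miss things now and then, are a little off and sometimes report something else, mostly with a low value. They report only what shows in the picture. A call takes as long as a camera call.
- nets.silhouettes(target, camera): "region" (480x640 bool, what is visible of it) and "position" ([column, row] in pixels, amid what is visible of it).
The state is a dict: "time_s": time; "q": joint angles; "dq": joint speeds; "tau": joint torques, N m; "eef_pos": TCP position; "ee_rot": TCP orientation; "wrist_force": force on the tool from outside, world axes, zero at the start; "ft_torque": the same for the moment, N m; "grip_width": finger opening in m.
Only numpy, scipy, OpenCV 4.12 (cv2) and the standard library are available. Lean on these libraries where they do the work, as an engineer would, in place of code of your own. Each camera call takes 0.05 s, during which the arm holds its last target. There are 200 camera calls.

### The job

The tablet tumbler's gear lever is in park, the slot with the white square. With the fingertips, push the lever by its black knob out of park, along the cross channel of the H-gate and fully home, to the closed end of the slot marked with the green disc, without putting it into any other slot on the way, and leave it there. Only push: do not grip or force the lever, and leave the bottles, dish and spoon where they are.

Things in the scene. Friction and masses are not known exactly. Their poses are not given: they have to be found in the camera images.
- drive: the tablet tumbler's drive, a white box fixed to the bench, 240 mm (its x) by 330 mm (its y, from -140 to +190), deck 100 mm above the bench. Origin: on the bench below the gate's centre; x axis away from the robot (far), y to the left, turned up to 0.4 rad. Left of the box, at its y = 205 to 255 mm, hangs a clear drum 200 mm across, top at 210 mm
- gate (a point): centre of the H-gate's cross channel, in the aluminium plate level with the deck. In the drive's frame the channel runs along y at x = 0; two gear columns at y = 0 and y = -30 mm have each a far (+x) and a near (-x) slot: four gear slots. All are 18 mm wide, with rounded corners; slots end 35 mm from the channel's centre line
- park (a point): closed end of the park slot, at plate level, beside its white square: the third column, at the drive's y = +30 mm, has this one slot only, to the far side. The lever starts in it
- pivot (a point): the gear lever's pivot, 12 mm above the bench under the gate's centre. With leans a (lever_side) and b (lever_fore) the knob's centre in the drive's frame is x = 158 sin b, y = 158 sin a cos b, z = 12 + 158 cos a cos b mm. Only the slots let the 12 mm stem pass, with about 3 mm play each side at the plate (0.035 rad)
- lever_side (a joint): sideways lean of the gear lever, rad, positive to the drive's +y: about +0.335 in the park column, 0 in the middle column, -0.335 in the right column. Friction keeps the lever where it is left; some 2 N at the knob moves it
- lever_fore (a joint): fore-and-aft lean of the gear lever, rad: positive to the far side (drive's +x), 0 in the cross channel. At the closed end of a slot it reads about 0.32 in the middle column and 0.30 in the park and right columns (negative in the near slots). Starts at 0.17 to 0.28
- knob (a point): centre of the lever's black ball knob, 32 mm across, on a steel stem; 170 mm above the bench when upright, about 154 mm in the corners of the gate. Pushed from the side with the fingertips 10 to 20 mm below its centre it moves freely; a part of the hand that leans over its top presses it down and jams it
- disc_green: a green disc, 24 mm across and 2 mm thick, fixed on the gate plate just beyond the closed end of one of the four gear slots; it marks that slot. Origin: centre of its underside, on the slot's centre line, 50 mm from the cross channel's centre line. The four discs swap places from start to start. This is the slot to reach
- disc_blue: a blue disc, 24 mm across and 2 mm thick, fixed on the gate plate just beyond the closed end of one of the four gear slots; it marks that slot. Origin: centre of its underside, on the slot's centre line, 50 mm from the cross channel's centre line. The four discs swap places from start to start
- disc_yellow: a yellow disc, 24 mm across and 2 mm thick, fixed on the gate plate just beyond the closed end of one of the four gear slots; it marks that slot. Origin: centre of its underside, on the slot's centre line, 50 mm from the cross channel's centre line. The four discs swap places from start to start
- disc_red: a red disc, 24 mm across and 2 mm thick, fixed on the gate plate just beyond the closed end of one of the four gear slots; it marks that slot. Origin: centre of its underside, on the slot's centre line, 50 mm from the cross channel's centre line. The four discs swap places from start to start
- bottle_a_mid (a point): dark brown bottle with a white cap, 54 mm across and 100 mm tall, loose, on the bench behind the drive; leave alone. The point is its centre, half-way up
- bottle_b_mid (a point): dark brown bottle with a white cap, 54 mm across and 100 mm tall, loose, on the bench behind the drive, with a green label; leave alone. The point is its centre, half-way up
- bottle_c_mid (a point): dark brown bottle with a white cap, 54 mm across and 100 mm tall, loose, on the bench to the right of the drive; leave alone. The point is its centre, half-way up
- open_bottle_mid (a point): dark brown bottle without a cap, 54 mm across and 100 mm tall, loose, on the bench right of the drive; leave alone. The point is its centre
- small_jar_mid (a point): small dark jar with a white cap, 36 mm across, 50 mm tall, loose, standing on the drive's deck at its near left corner (drive's frame about -90, 150 mm); leave alone. The point is its centre
- dish: clear dish of green tablets, 90 mm across, 15 mm tall, loose, on the bench right of the drive; leave alone. Origin: centre of its underside
- spatula: steel lab spoon with a wooden handle, 160 mm long, loose, lying on the bench right of the dish; leave alone

How it is judged:
By the outcome, as a careful person would: the job done as asked, in the order asked, and still so for the second after the job is handed in, with the robot touching nothing.
It also fails if it takes over 54 s, if anything falls off the work surface, if the arm or the gripper's body presses on something with over 40 N, if the wrist force passes 120 N, or if a joint passes its speed limit or range.

## Working session

There is one attempt and no reset: what is moved stays moved. The work goes in short steps, Python scripts to look and compute and a tool call to move; the robot and the scene stay as the last step left them, time stands still between calls to the robot, and variables do not carry over. Pictures are saved under pics/ and viewed, about 8 in all and at most 12, crops included, and the job is handed in when it is done.

Besides the shell and the picture viewer there is one more tool, called after "Emit:" by a JSON object that holds its "api" and its "payload". move_arm: Moves the arm, as the interface text tells. Its arguments: {"type":"object","properties":{"steps":{"type":"array","items":{"type":"array","items":{"type":"number"}}},"hand":{"type":"number"}},"required":["steps"]}

```bash
mkdir -p pics; cat > h.py <<'E'
import numpy as np, cv2
from plant import monitor, cams, arm, nets
def ray(cam,px):
    c=cams.get_calibration(cam);R=np.array(c["rotation"]);o=np.array(c["origin"])
    d=R@np.array([(px[0]-c["cx"])/c["fx"],-(px[1]-c["cy"])/c["fy"],-1]);return o,d
def atz(cam,px,z):
    o,d=ray(cam,px);return o+d*(z-o[2])/d[2]
def proj(cam,p):
    c=cams.get_calibration(cam);q=np.array(c["rotation"]).T@(np.array(p)-np.array(c["origin"]))
    return np.array([c["cx"]+c["fx"]*q[0]/-q[2],c["cy"]-c["fy"]*q[1]/-q[2]])
E
python3 - <<'E'
from h import *
for n in("scene","top"):
    im=cams.grab_frame(n);cv2.imwrite(f"pics/{n}0.png",im)
    c=cams.get_calibration(n);print(n,{k:np.round(v,3).tolist() for k,v in c.items()})
    for t in ("disc_green","disc_blue","disc_yellow","disc_red","knob"):
        r=nets.silhouettes(t,n)
        for k in r[:2]:
            p=k["position"];print(t,np.round(p,1),round(k["confidence"],2),int(k["region"].sum()),atz(n,p,.102 if t!="knob" else .157).round(4))
s=monitor.read_state();print(s["time_s"],s["eef_pos"],s["ee_rot"],s["grip_width"])
E
```

```text
scene {'fx': 596.342, 'fy': 596.342, 'cx': 318.664, 'cy': 243.815, 'origin': [1.356, 0.618, 0.965], 'rotation': [0.861, 0.007, 2.268]}Traceback (most recent call last):
  File "<stdin>", line 8, in <module>
  File "h.py", line 7, in atz
    o,d=ray(cam,px);return o+d*(z-o[2])/d[2]
                                        ~^^^
IndexError: invalid index to scalar variable.
```

```bash
sed -i 's/np.array(c\["rotation"\])/Rot.from_euler("xyz",c["rotation"]).as_matrix()/; 1a from scipy.spatial.transform import Rotation as Rot' h.py
python3 - <<'E'
from h import *
for n in("scene","top"):
    im=cams.grab_frame(n);cv2.imwrite(f"pics/{n}0.png",im)
    c=cams.get_calibration(n);print(n,{k:np.round(v,3).tolist() for k,v in c.items()})
    for t in ("disc_green","disc_blue","disc_yellow","disc_red","knob"):
        r=nets.silhouettes(t,n)
        for k in r[:2]:
            p=k["position"];print(t,np.round(p,1),round(k["confidence"],2),int(k["region"].sum()),atz(n,p,.102 if t!="knob" else .157).round(4))
s=monitor.read_state();print(s["time_s"],s["eef_pos"],s["ee_rot"],s["grip_width"])
E
```

```text
scene {'fx': 596.342, 'fy': 596.342, 'cx': 318.664, 'cy': 243.815, 'origin': [1.356, 0.618, 0.965], 'rotation': [0.861, 0.007, 2.268]}
disc_green [389.5 251.5] 0.46 64 [0.5117 0.1047 0.102 ]
disc_blue [260.7 271. ] 0.69 944 [ 0.7356 -0.0692  0.102 ]
disc_blue [351.8 274.4] 0.45 79 [0.6216 0.0853 0.102 ]
disc_red [403.3 292.2] 0.53 19422 [0.5966 0.1976 0.102 ]
disc_red [369.2 280.5] 0.45 65 [0.6131 0.1243 0.102 ]
knob [392.2 262.7] 0.49 252 [0.59  0.161 0.157]
top {'fx': 612.609, 'fy': 612.609, 'cx': 319.635, 'cy': 241.126, 'origin': [0.462, -0.011, 1.264], 'rotation': [0.139, -0.027, -1.562]}
disc_green [241.4 301.3] 0.67 143 [0.509  0.1047 0.102 ]
disc_blue [252.2 248.2] 0.59 120 [0.61   0.0869 0.102 ]
disc_red [236.2 250.7] 0.52 99 [0.6049 0.1172 0.102 ]
disc_red [407.4 260.2] 0.31 929 [ 0.5905 -0.2102  0.102 ]
knob [206.7 261.3] 0.81 343 [0.5782 0.1637 0.157 ]
0.7 [ 0.15503603 -0.65692371  0.23131338] [-3.14159082e+00  1.38673869e-05 -2.90979769e+00] 0.08532903240000601
```

View pics/top0.png

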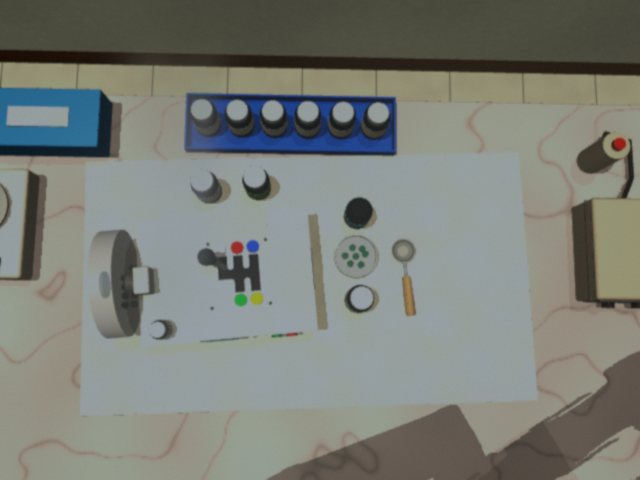

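View pics/scene0.png

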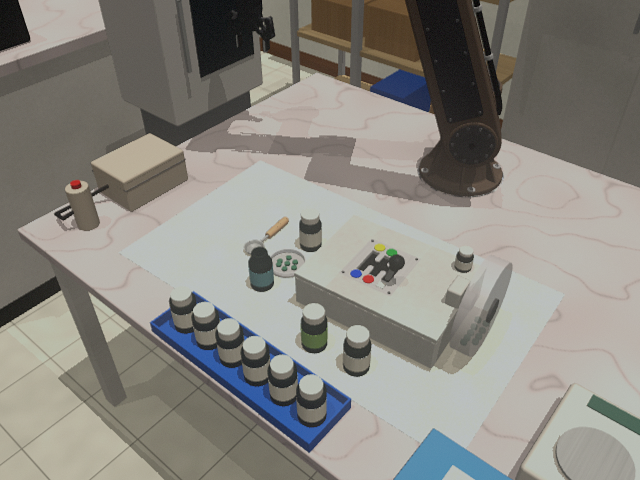

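Both views agree: green marks the near slot of the middle column (top view, green at 241,300; red at 237,247, blue at 253,246, yellow at 257,298). The knob is at 207,258 in the far-left park slot. Next I'll fit the drive pose from the disc colours.

```bash
python3 - <<'E'
from h import *
from scipy.optimize import least_squares
px0={"scene":{"y":(380,248),"g":(391,253),"b":(356,274),"r":(368,280)},"top":{"g":(241,300),"y":(257,298),"r":(237,247),"b":(253,246)}}
hue={"g":(45,85),"y":(22,35),"b":(105,130),"r":(-8,8)}
D={"g":(-.05,0,.102),"y":(-.05,-.03,.102),"r":(.05,0,.102),"b":(.05,-.03,.102)}
obs=[]
for n in px0:
    hsv=cv2.cvtColor(cv2.imread(f"pics/{n}0.png"),cv2.COLOR_BGR2HSV).astype(int)
    h=hsv[...,0].copy();h[h>170]-=180
    for k,(u,v) in px0[n].items():
        m=(h>=hue[k][0])&(h<=hue[k][1])&(hsv[...,1]>110)&(hsv[...,2]>60)
        yy,xx=np.mgrid[:480,:640];m&=(abs(xx-u)<10)&(abs(yy-v)<9)
        obs.append((n,k,xx[m].mean(),yy[m].mean()));print(n,k,m.sum(),obs[-1][2:],atz(n,obs[-1][2:],.102).round(4))
def f(p,sel):
    c,s=np.cos(p[2]),np.sin(p[2]);r=[]
    for n,k,u,v in obs:
        if n in sel:
            d=D[k];w=(p[0]+c*d[0]-s*d[1],p[1]+s*d[0]+c*d[1],d[2]);r+=list(proj(n,w)-(u,v))
    return r
for sel in (("scene",),("top",),("scene","top")):
    r=least_squares(f,[.56,.1,.1],args=(sel,));print(sel,r.x.round(4),np.round(r.fun,1))
# knob from both cameras
from numpy.linalg import lstsq
A=[];B=[]
for n,p in (("scene",(396.5,262)),("top",(206.7,258))):
    k=nets.silhouettes("knob",n)
    o,d=ray(n,p)
    print(n,[(np.array(q["position"]).round(1),q["confidence"]) for q in k[:1]], atz(n,p,.156))
E
python3 - <<'E'
import cv2
a=cv2.imread('pics/top0.png')[220:330,180:300];b=cv2.imread('pics/scene0.png')[225:315,330:430]
a=cv2.resize(a,(390,358),interpolation=3);b=cv2.resize(b,(398,358),interpolation=3)
cv2.imwrite('pics/crop.png',cv2.hconcat([a,b]))
E
```

```text
scene y 60 (np.float64(379.51666666666665), np.float64(247.1)) [0.5136 0.0793 0.102 ]
scene g 53 (np.float64(391.41509433962267), np.float64(252.1320754716981)) [0.5107 0.1091 0.102 ]
scene b 68 (np.float64(355.77941176470586), np.float64(273.20588235294116)) [0.6134 0.0896 0.102 ]
scene r 74 (np.float64(367.97297297297297), np.float64(278.56756756756755)) [0.6101 0.1189 0.102 ]
top g 114 (np.float64(240.40350877192984), np.float64(299.5)) [0.5123 0.1067 0.102 ]
top y 110 (np.float64(256.27272727272725), np.float64(298.1636363636364)) [0.5151 0.0769 0.102 ]
top r 109 (np.float64(236.54128440366972), np.float64(247.1834862385321)) [0.6116 0.1167 0.102 ]
top b 115 (np.float64(252.3217391304348), np.float64(245.72173913043477)) [0.6148 0.0868 0.102 ]
('scene',) [0.5605 0.1141 0.0999] [-0.   0.   0.   0.  -0.1 -0.1  0.1  0.1]
('top',) [0.562  0.1117 0.0993] [-0.   0.   0.  -0.   0.  -0.1 -0.   0. ]
('scene', 'top') [0.5613 0.1128 0.1002] [-0.8 -0.  -0.7 -0.1 -0.8 -0.2 -0.7  0.  -0.6  0.4 -0.5  0.3 -0.6  0.3
 -0.6  0.4]
scene [(array([392.2, 262.7]), 0.49)] [0.58182591 0.1658721  0.156     ]
top [(array([206.7, 261.3]), 0.81)] [0.58428055 0.16406063 0.156     ]
```

View pics/crop.png

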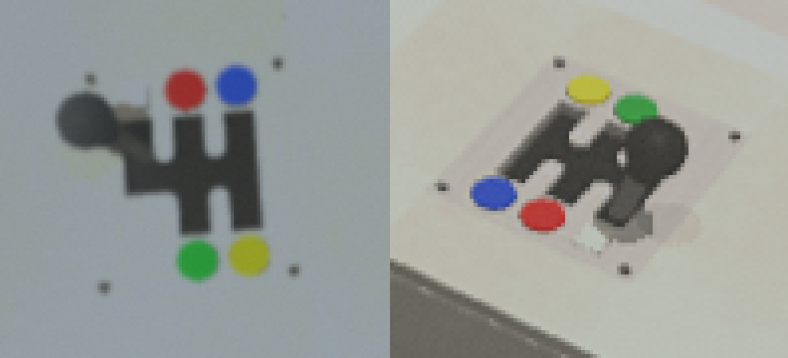

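Emit:
{"api": "move_arm", "payload": {"steps": [[0,0,0,0.066],[0,0,0,0.066],[-0.0184,0.0259,0,0],[-0.0184,0.0259,0,0],[-0.0184,0.0259,0,0],[-0.0184,0.0259,0,0],[-0.0184,0.0259,0,0],[-0.0184,0.0259,0,0],[-0.0184,0.0259,0,0],[-0.0184,0.0259,0,0],[-0.0184,0.0259,0,0],[-0.0184,0.0259,0,0],[-0.0184,0.0259,0,0],[-0.0184,0.0259,0,0],[-0.0184,0.0259,0,0],[-0.0184,0.0259,0,0],[-0.0184,0.0259,0,0]], "hand": 0}}

```text
time_s: 2.22
eef_pos: [0.3915, -0.2414, 0.2317]
ee_rot: [-3.141, 0.001, -3.042]
wrist_force: [-0.3, -0.5, -1.4]
grip_width: -0.0002
```

Emit:
{"api": "move_arm", "payload": {"steps": [[-0.0184,0.0259,0,0],[-0.0184,0.0259,0,0],[-0.0184,0.0259,0,0],[-0.0184,0.0259,0,0],[-0.0184,0.0259,0,0],[-0.0184,0.0259,0,0],[-0.0184,0.0259,0,0],[-0.0184,0.0259,0,0],[-0.0184,0.0259,0,0],[-0.0184,0.0259,0,0],[-0.0184,0.0259,0,0],[-0.0184,0.0259,0,0],[-0.0184,0.0259,0,0],[-0.0184,0.0259,0,0],[-0.0184,0.0259,0,0],[0,0,0,0],[0,0,0,0]]}}

```text
time_s: 3.63
eef_pos: [0.6272, 0.1726, 0.2303]
ee_rot: [-3.141, -0.001, -3.04]
wrist_force: [0.5, 0.0, -0.3]
grip_width: 0.0
```

```bash
cat >> h.py <<'E'
G=np.array([.5613,.1128]);TH=.1002
def drv():
    s=monitor.read_state();e=np.array(s["eef_pos"]);d=e[:2]-G;c,k=np.cos(TH),np.sin(TH)
    w=s["wrist_force"];print("t",round(s["time_s"],2),"drive xyz mm",np.round([1e3*(c*d[0]+k*d[1]),1e3*(-k*d[0]+c*d[1]),1e3*e[2]],1),"yaw",round(s["ee_rot"][2],3),"F drive",np.round([c*w[0]+k*w[1],-k*w[0]+c*w[1],w[2]],1),"grip",round(s["grip_width"],4))
E
python3 - <<'E'
from h import *
drv();cv2.imwrite("pics/s1.png",cams.grab_frame("scene")[170:350,270:510].repeat(3,0).repeat(3,1))
E
```

```text
t 3.63 drive xyz mm [ 71.5  52.9 230.3] yaw -3.04 F drive [ 0.5 -0.  -0.3] grip 0.0
```

View pics/s1.png

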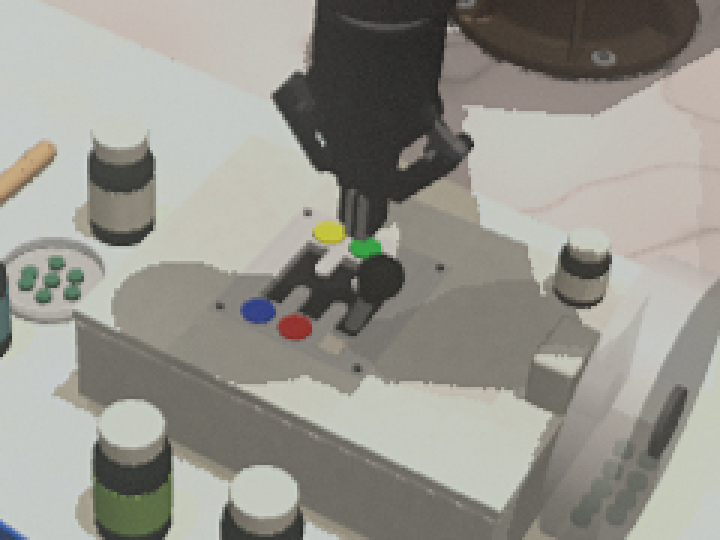

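Here the shut fingers are beyond the knob on its far side (tip about 362,235; knob at 380,278). The finger linkage sticks out sideways along tool y, so I'll turn the tool to lead with tool x on each push.

Emit:
{"api": "move_arm", "payload": {"steps": [[0,-0.002,0.0122,0],[0,0,0.0122,0],[0,0,0.0122,0],[0,0,0.0122,0],[0,0,0.0122,0],[0,0,0.0122,0],[0,0,0.0122,0],[0,0,0,0],[0,0,0,0]]}}

```text
time_s: 4.43
eef_pos: [0.6267, 0.169, 0.1449]
ee_rot: [-3.141, -0.002, -3.042]
wrist_force: [-0.2, 0.2, 0.7]
grip_width: -0.0002
```

Emit:
{"api": "move_arm", "payload": {"steps": [[0.004,0,0,0],[0.004,0,0,0],[0.004,0,0,0],[0.004,0,0,0],[0.004,0,0,0],[0.004,0,0,0],[0,0,0,0]]}}

```text
time_s: 5.02
eef_pos: [0.6031, 0.1671, 0.1468]
ee_rot: [3.141, 0.002, -3.041]
wrist_force: [2.5, 0.9, 1.5]
grip_width: -0.0002
```

```bash
python3 -c "
from h import *
drv()"
```

```text
t 5.02 drive xyz mm [ 47.   49.8 146.8] yaw -3.041 F drive [2.6 0.7 1.5] grip -0.0002
```

Emit:
{"api": "move_arm", "payload": {"steps": [[0.004,0,0,0],[0.004,0,0,0],[0.004,0,0,0],[0.004,0,0,0],[0.003,0,0,0],[0,0,0,0]]}}

```text
time_s: 5.52
eef_pos: [0.5834, 0.1648, 0.1458]
ee_rot: [-3.142, -0.001, -3.042]
wrist_force: [1.2, 1.8, 1.3]
grip_width: -0.0
```

```bash
python3 - <<'E'
from h import *
drv()
a=cams.grab_frame("top")[200:330,170:310];b=cams.grab_frame("scene")[200:330,310:450]
cv2.imwrite("pics/c2.png",cv2.resize(cv2.hconcat([a,b]),(784,364),interpolation=3))
E
```

```text
t 5.52 drive xyz mm [ 27.2  49.5 145.8] yaw -3.042 F drive [1.3 1.7 1.3] grip -0.0
```

View pics/c2.png

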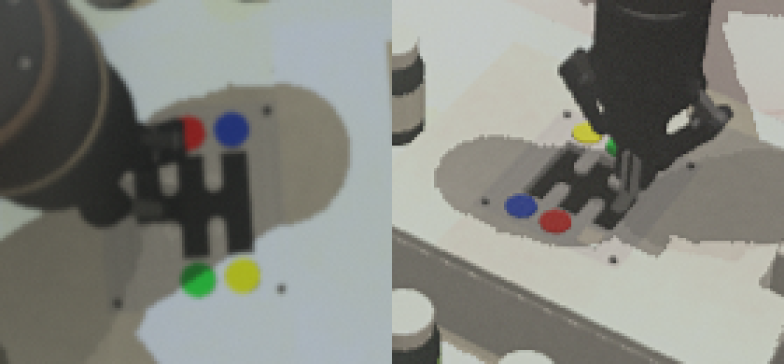

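Emit:
{"api": "move_arm", "payload": {"steps": [[-0.004,0,0,0],[-0.008,0,0,0],[-0.008,0,0,0],[0,0.018,0,0],[0,0.018,0,0],[0,0.018,0,0],[0,0,0,0]]}}

```text
time_s: 6.2
eef_pos: [0.5995, 0.223, 0.1453]
ee_rot: [-3.141, -0.0, -3.041]
wrist_force: [0.3, -1.0, 0.2]
grip_width: -0.0001
```

```bash
python3 - <<'E'
from h import *
drv();print(np.round(monitor.read_state()["q"],3))
a=cams.grab_frame("top")[200:330,170:310];b=cams.grab_frame("scene")[200:330,310:450]
cv2.imwrite("pics/c3.png",cv2.resize(cv2.hconcat([a,b]),(784,364),interpolation=3))
E
```

```text
t 6.2 drive xyz mm [ 49.  105.8 145.3] yaw -3.041 F drive [ 0.2 -1.   0.2] grip -0.0001
[ 0.661  0.365 -0.184 -0.    -1.022 -2.13 ]
```

View pics/c3.png

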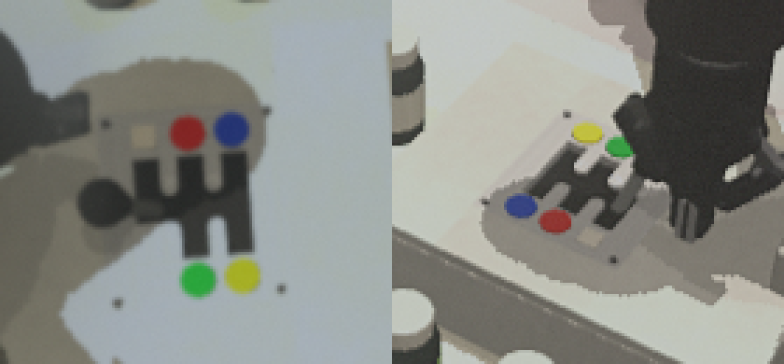

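The lever is in the cross channel (stem row about 207, knob at 103,202 in the crop) and park is empty. Now I'll turn the tool 90° for the sideways push.

Emit:
{"api": "move_arm", "payload": {"steps": [[0,0,0,-0.1208],[0,0,0,-0.1208],[0,0,0,-0.1208],[0,0,0,-0.1208],[0,0,0,-0.1208],[0,0,0,-0.1208],[0,0,0,-0.1208],[0,0,0,-0.1208],[0,0,0,-0.1208],[0,0,0,-0.1208],[0,0,0,-0.1208],[0,0,0,-0.1208],[0,0,0,-0.1208],[0,0.016,0,0],[0,0.016,0,0],[0,0.016,0,0],[0,0,0,0],[0,0,0,0]]}}

```text
time_s: 7.8
eef_pos: [0.551, 0.2152, 0.1463]
ee_rot: [-3.141, 0.0, -1.471]
wrist_force: [-0.2, 0.2, -1.0]
grip_width: 0.0
```

```bash
python3 - <<'E'
from h import *
drv();p=atz("top",(206.8,272.1),.161)[:2]-G;c,k=np.cos(TH),np.sin(TH);print("knob drive",c*p[0]+k*p[1],-k*p[0]+c*p[1])
E
```

```text
t 7.8 drive xyz mm [  0.  103.  146.3] yaw -1.471 F drive [-0.2  0.2 -1. ] grip 0.0
knob drive 0.0019100168183703915 0.049476086448804704
```

Emit:
{"api": "move_arm", "payload": {"steps": [[0.005,0,0,0],[0.005,0,0,0],[0.005,0,0,0],[0.005,0,0,0],[0.005,0,0,0],[0.005,0,0,0],[0.004,0,0,0],[0.004,0,0,0],[0.004,0,0,0],[0,0,0,0]]}}

```text
time_s: 8.63
eef_pos: [0.5554, 0.1736, 0.1461]
ee_rot: [-3.141, 0.0, -1.472]
wrist_force: [0.6, 2.5, 2.2]
grip_width: -0.0
```

Emit:
{"api": "move_arm", "payload": {"steps": [[0.004,0,0,0],[0.004,0,0,0],[0.004,0,0,0],[0.004,0,0,0],[0.004,0,0,0],[0.004,0,0,0],[0.004,0,0,0],[0.003,0,0,0],[0,0,0,0]]}}

```text
time_s: 9.38
eef_pos: [0.5582, 0.1424, 0.1458]
ee_rot: [3.141, -0.0, -1.472]
wrist_force: [0.3, 1.1, 0.9]
grip_width: 0.0002
```

```bash
python3 -c "
from h import *
drv()"
```

```text
t 9.38 drive xyz mm [ -0.2  29.8 145.8] yaw -1.472 F drive [0.4 1.1 0.9] grip 0.0002
```

Emit:
{"api": "move_arm", "payload": {"steps": [[0.002,0,0,0],[0,0,0,0],[-0.006,0,0,0],[-0.012,0,0,0],[-0.02,0,0,0],[-0.02,0,0,0],[-0.02,0,0,0],[0,0,0,0]]}}

```text
time_s: 10.05
eef_pos: [0.5504, 0.2224, 0.1456]
ee_rot: [-3.141, -0.0, -1.469]
wrist_force: [0.4, 0.2, 0.1]
grip_width: -0.0001
```

```bash
python3 - <<'E'
from h import *
drv()
T=cams.grab_frame("top");S=cams.grab_frame("scene")
a=T[200:330,170:310];b=S[200:330,310:450]
cv2.imwrite("pics/c4.png",cv2.resize(cv2.hconcat([a,b]),(784,364),interpolation=3))
E
```

```text
t 10.05 drive xyz mm [1.000e-01 1.101e+02 1.456e+02] yaw -1.469 F drive [0.5 0.2 0.1] grip -0.0001
```

View pics/c4.png

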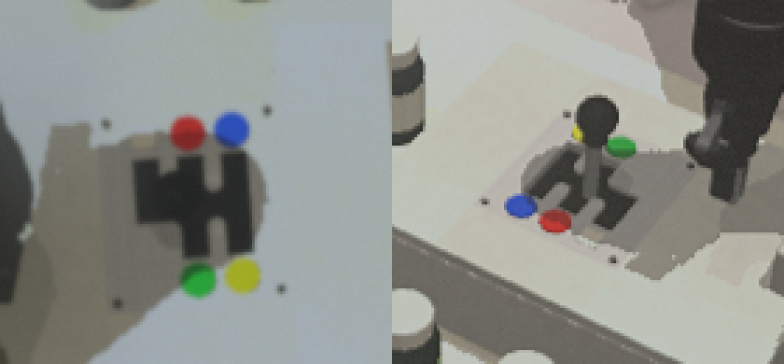

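```bash
python3 - <<'E'
from h import *
c,k=np.cos(TH),np.sin(TH)
for n,px in (("scene",(383.2,242.5)),("top",(234.3,272.8))):
    p=atz(n,px,.17)[:2]-G;print("knob drive",n,c*p[0]+k*p[1],-k*p[0]+c*p[1], "expected px at centre",proj(n,(*G,.17)))
    r=nets.silhouettes("knob",n)
    for q in r[:2]:
        p=atz(n,q["position"],.17)[:2]-G;print(q["confidence"],np.round(q["position"],1),c*p[0]+k*p[1],-k*p[0]+c*p[1])
E
```

```text
knob drive scene 0.002786984460343543 0.006173270537208646 expected px at centre [381.24755479 240.68211668]
0.88 [378.8 247.4] 0.021081516686337162 0.006311521044392393
knob drive top -0.004604667921223707 -0.00042395866309566545 expected px at centre [233.87555235 270.25867344]
0.62 [231.2 271.4] -0.0016154164025758316 0.004887275056065047
```

Knob stands upright in the middle column (drive y about +3 mm, within the play). The finger now goes round to the far side.

Emit:
{"api": "move_arm", "payload": {"steps": [[0,-0.025,0,0],[0,-0.025,0,0],[0,-0.025,0,0],[0,0,0,0.1208],[0,0,0,0.1208],[0,0,0,0.1208],[0,0,0,0.1208],[0,0,0,0.1208],[0,0,0,0.1208],[0,0,0,0.1208],[0,0,0,0.1208],[0,0,0,0.1208],[0,0,0,0.1208],[0,0,0,0.1208],[0,0,0,0.1208],[0,0,0,0.1208],[0,0,0,0],[0,0,0,0]]}}

```text
time_s: 11.75
eef_pos: [0.6254, 0.2257, 0.1459]
ee_rot: [-3.141, -0.0, -3.039]
wrist_force: [0.7, -0.3, -0.4]
grip_width: -0.0003
```

Emit:
{"api": "move_arm", "payload": {"steps": [[0,-0.018,0,0],[0,-0.018,0,0],[0,-0.018,0,0],[0,-0.018,0,0],[0,-0.018,0,0],[0,-0.018,0,0],[0,0,0,0],[0,0,0,0]]}}

```text
time_s: 12.42
eef_pos: [0.6362, 0.1174, 0.146]
ee_rot: [3.142, -0.0, -3.041]
wrist_force: [0.5, 0.1, -0.3]
grip_width: -0.0001
```

```bash
python3 -c "
from h import *
drv()"
```

```text
t 12.42 drive xyz mm [ 74.9  -2.9 146. ] yaw -3.041 F drive [ 0.5  0.1 -0.3] grip -0.0001
```

Emit:
{"api": "move_arm", "payload": {"steps": [[0.01,0.003,0,0],[0.01,0,0,0],[0.01,0,0,0],[0.01,0,0,0],[0.004,0,0,0],[0.004,0,0,0],[0.004,0,0,0],[0.004,0,0,0],[0.004,0,0,0],[0,0,0,0]]}}

```text
time_s: 13.25
eef_pos: [0.5758, 0.1159, 0.1462]
ee_rot: [3.141, 0.0, -3.042]
wrist_force: [1.4, 0.0, 1.2]
grip_width: 0.0002
```

Emit:
{"api": "move_arm", "payload": {"steps": [[0.004,0,0,0],[0.004,0,0,0],[0.004,0,0,0],[0.004,0,0,0],[0.004,0,0,0],[0.004,0,0,0],[0,0,0,0]]}}

```text
time_s: 13.83
eef_pos: [0.5511, 0.1132, 0.1457]
ee_rot: [-3.141, -0.001, -3.042]
wrist_force: [1.1, 0.6, -1.0]
grip_width: 0.0001
```

```bash
python3 -c "
from h import *
drv()"
```

```text
t 13.83 drive xyz mm [-10.1   1.4 145.7] yaw -3.042 F drive [ 1.1  0.5 -1. ] grip 0.0001
```

Emit:
{"api": "move_arm", "payload": {"steps": [[0.004,0,0,0],[0.004,0,0,0],[0.003,0,0,0],[0.002,0,0,0],[0,0,0,0]]}}

```text
time_s: 14.25
eef_pos: [0.5388, 0.1121, 0.1459]
ee_rot: [-3.142, -0.0, -3.042]
wrist_force: [0.9, -0.0, -0.8]
grip_width: -0.0001
```

Emit:
{"api": "move_arm", "payload": {"steps": [[0.002,0,0,0],[0,0,0,0]]}}

```text
time_s: 14.42
eef_pos: [0.5376, 0.1121, 0.146]
ee_rot: [3.141, 0.001, -3.042]
wrist_force: [4.0, 0.0, -2.2]
grip_width: 0.0002
```

Emit:
{"api": "move_arm", "payload": {"steps": [[0.002,0,0,0],[0,0,0,0]]}}

```text
time_s: 14.58
eef_pos: [0.5368, 0.1122, 0.1461]
ee_rot: [3.141, 0.003, -3.042]
wrist_force: [8.7, -0.4, -5.7]
grip_width: -0.0001
```

Force rises to 8.7 N with little motion, so the lever is against the closed end. I'll back off and look.

Emit:
{"api": "move_arm", "payload": {"steps": [[-0.004,0,0,0],[-0.01,0,0,0],[-0.02,0,0,0],[-0.02,0,0,0],[-0.02,0,0,0],[0,0,-0.02,0],[0,0,-0.03,0],[0,0.03,-0.03,0],[0,0.035,0,0],[0,0.035,0,0],[0,0.035,0,0],[0,0,0,0],[0,0,0,0]]}}

```text
time_s: 15.67
eef_pos: [0.5953, 0.2547, 0.2247]
ee_rot: [-3.141, -0.001, -3.039]
wrist_force: [0.0, -0.9, 0.8]
grip_width: 0.0003
```

```bash
python3 - <<'E'
from h import *
drv()
T=cams.grab_frame("top");S=cams.grab_frame("scene")
a=T[200:330,170:310];b=S[200:330,310:450]
cv2.imwrite("pics/c5.png",cv2.resize(cv2.hconcat([a,b]),(784,364),interpolation=3))
c,k=np.cos(TH),np.sin(TH)
bx=158*np.sin(-.32);w=(G[0]+c*bx/1e3,G[1]+k*bx/1e3,.162)
for n in("scene","top"):
    print(n,"expected px",proj(n,w).round(1),[(np.round(q["position"],1),round(q["confidence"],2)) for q in nets.silhouettes("knob",n)[:2]])
E
```

```text
t 15.67 drive xyz mm [ 48.  137.8 224.7] yaw -3.039 F drive [-0.1 -0.9  0.8] grip 0.0003
scene expected px [392.7 230.9] [(array([392.1, 235.7]), 0.65)]
top expected px [236.4 298.3] [(array([232.6, 300.9]), 0.85)]
```

View pics/c5.png

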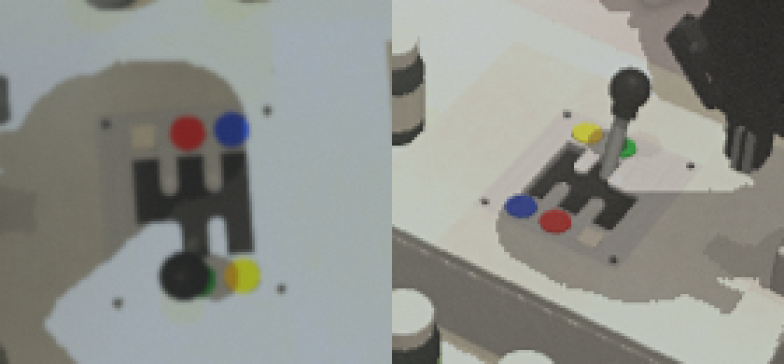

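The knob is at top (235.7, 298.2), against (236.4, 298.3) expected at the closed end. The hand is clear, so I'm handing in.

```bash
python3 -c "
from plant import arm
print(arm.finish_job())"
```

```text
the job is handed in; nothing more can be done
None
```

The gear lever is home at the closed end of the green slot, which is the near slot of the middle column. I pushed it there with the shut fingertips in three moves: near-ward out of park, right along the cross channel, then near-ward into the slot. It went into no other slot, and I handed the job in at about 16 s.

- **End stop:** the last push rose from 1 N to 8.7 N over about 2 mm of travel, so the lever met the slot's end.
- **Position:** after I backed the hand off, the knob in the top view was within 1 pixel of where it should be at the closed end. In the scene view it was about 2.5 pixels off, in line with the roughly 2 mm disagreement between the cameras seen at the start.
- **Network disagreement:** the network's knob positions were up to 5 pixels off those I read from the pictures, so I relied on the pictures.
- **Other things:** the highest force I read was about 10 N at the wrist, and only the knob was touched. I did not measure the bottles, jar, dish or spoon again at the end.

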